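# Drop the empty spool from the twin thread stand and hold its sprung centre open

### The job

One of the two spools on the thread stand has run empty. Slide the wooden catch box over the bench until it stands squarely beneath that bare spool and let go of the box; then take the sprung knob on the same side of the stand and draw its rod straight out until the ring groove on the rod comes level with the mouth of the sleeve, so that the empty spool drops into the box. Finish while still holding the knob steady with the groove at the mouth, ready for a new spool to be put in; leave the full spool on its centres and the wax tin, thread cone and mallet where they are.

Things in the scene. Friction and masses are not known exactly. Their poses are not given: they have to be found in the camera images.
- stand: Twin thread stand of dark cast steel, fixed to the bench. Origin on the bench below the level spool axis, midway between the spools; z up, y along the spool axis to its left end, x away from the robot's side. Spool axis: x = 0, 130 mm high. Two spools hang end to end, centres at y = +-53.5 mm, each between a fixed ball-nosed centre by the middle bracket and a sprung one outside.
- stand_back (a point): Middle of the stand's back bar, on the bench 92 mm behind the spool axis. Bar 14 mm high, 70 to 115 mm behind the axis, 400 mm long. On it three posts 136 mm high (at y = 0, +-167 mm) with brackets reaching forward at axis height (tops at 147 mm, set screws 153 mm). In front of the bar the bench is clear: the stand's lowest parts there are 75 mm up.
- empty_spool: Empty wooden spool: bare core 26 mm in diameter, two flanges 56 mm in diameter and 7 mm thick, 70 mm long, about 50 g. Origin at its centre, y along its axis. The centres enter its end bores by 3.5 mm; it falls of itself when the sprung one is drawn back some 10 mm. It may hang on either side of the stand.
- full_spool: Full spool, same wood and size but wound with thread to 52 mm in diameter, on the other side of the stand; it must stay on its centres. Origin at its centre, y along its axis.
- box: Loose wooden catch box, open on top: 110 mm (x) by 140 mm (y) by 50 mm high, walls and floor 8 mm, about 300 g. Origin under its centre, z up. From the middle of its -x wall a round handle sticks out 62 mm along -x: 20 mm in diameter, 24 mm at the end knob (last 12 mm), axis 28 mm above the bench. Starts below one knob, handle roughly towards the robot; slides on the bench.
- quill_left (a joint): Travel of the left sprung rod in m: -0.0025 with its centre seated in the spool, growing as the knob is drawn out along the stand's +y. The groove is level with the sleeve mouth at 0.036; hard stop at 0.050. The spring pulls back with about 6 N seated and 11 N at the groove (130 N/m, friction 0.3 N) and returns the rod when let go.
- quill_right (a joint): The same for the right sprung rod, which is drawn out along the stand's -y.
- grip_left (a point): Point on the axis of the left rod's bare neck, 12 mm short of the knob's inner face; moves with the rod. Seated, 35 mm of 10 mm steel rod shows between sleeve mouth and knob. Knob 32 mm in diameter, 20 mm long, inner side bevelled from 20 mm; its centre 22 mm further out. Height 130 mm, clear above: grip the neck or the knob from above, across the rod.
- grip_right (a point): The same point on the right rod (outward is the stand's -y).
- mark_left (a point): Centre of the left ring groove, a dark turned ring 4 mm wide on the rod; 38 mm deep inside the sleeve when seated, moves out with the rod.
- mark_right (a point): Centre of the right ring groove, likewise.
- mouth_left (a point): Centre of the outer mouth of the left sleeve (fixed; y = +197 mm, 130 mm high in the stand's frame). The aluminium sleeve is 50 mm long, 22 mm in diameter, rim 25 mm.
- mouth_right (a point): Centre of the outer mouth of the right sleeve (fixed; y = -197 mm in the stand's frame).
- wax_tin: Round metal wax tin, 71 mm in diameter, 25 mm high, on the bench below the knob at the other end from the box; leave it. Origin under its centre.
- thread_cone: Dark cone of thread, 64 mm in diameter, 112 mm high, standing behind the stand; leave it. Origin under its centre.
- mallet: Wooden mallet lying behind the stand: head 58 mm in diameter and 85 mm long, handle 22 mm thick reaching 190 mm along its -x; leave it. Origin under the head's centre.
Mind the look-alikes: they are no part of the job. Leave any purple or yellow look-alike of the box alone.

How it is judged:
By the outcome, as a careful person would: the job done as asked, in the order asked, and still so for the second after the job is handed in, while the arm keeps its last pose, push and grip.
It also fails if it takes over 51 s, if anything falls off the work surface, if the arm or the gripper's body presses on something with over 40 N, if the wrist force passes 120 N, or if a joint passes its speed limit or range.

### The arm

A 6-joint arm with a two-finger parallel gripper is mounted at the origin on the work surface. World frame = base frame: x ahead of the robot, y to its left, z up, the work surface at z = 0. Lengths are in m, angles in rad, forces in N, time in s.
With the tool pointing down it reaches from about 0.425 to 0.95 m from the base axis. Payload 3.5 kg.
Tool frame: the origin (TCP) lies at the very end of the fingers, on their centre line; the grasp point (between the pads) lies 19 mm behind it; z points along the fingers, y is the line along which they close (so a half turn about z gives the same grasp; the last joint's range is limited). The gripper opens to 85 mm and grips with 20 to 120 N. Pads are 22 mm wide; open, the fingers measure 114 mm over their backs; the gripper's body (76 mm by 85 mm) begins 54 mm behind the grasp point. The pads swing forward as they close: fully open they stand 13 mm farther back than shut.
Start: joints at [1.105, 0.286, 1.577, -0, 1.279, -0.15], TCP at [0.21, 0.642, 0.231] pointing down, gripper open.
Joint ranges: [-2.77, 2.77], [-0.9, 2.22], [0.21, 2.48], [-1.53, 4.67], [0.24, 2.81], [-2.84, 2.84]. Speed limits (rad/s): [2.79, 2.79, 3.14, 3.14, 3.14, 3.14].

### API

Orientations are given as a unit quaternion [x, y, z, w].
In Python, from plant import ctrl gives the robot as it stands.
- The arm moves only by the tool carry_out, never from a script. Its argument "deltas" is one flat list of numbers, 6 for each row, row after row: the shift along the tool's x, y, z in m, then the turn, a rotation vector about the tool's x, y, z in rad. A call has 1 to 5 rows; each row is the pose to reach, as a shift and turn from the pose commanded when the call began, along the tool's axes at that moment; what a row does not reach only later rows make up. A row lasts 1/8 s, in which the tool goes at most 62.5 mm and 10.7 degrees, less where a joint would pass 70% of its speed; a pose out of reach is approached as far as the arm can. A call with a gripper value outside its range is refused whole. "grip" is the opening in per cent of the stroke, from 0 (shut) to 100 (fully open), set as the call begins (left out, the last holds). The fingers move at their own pace and stop on an object; "grip_force" is the grip in N (left out, the last holds). Time passes only in rows, so rows that repeat a pose let the fingers close. It gives the time, the measured TCP pose, the force, the opening and the grip force at its end, in the units of the state.
- ctrl.get_state(): the state, without advancing time (a new reading comes with each control period).
- ctrl.read_camera(name): name is "scene" or "top" or "wrist"; returns (picture, depth): 480x640x3 uint8, red, green, blue; 480x640 float32, m along the optical axis (not along the pixel's ray), 0 where there is no reading.
- ctrl.camera_model(name): a dict with "intrinsics" (3x3 intrinsics, pixels), "k1" (the pictures are not rectified: a ray, as slopes to the right and down, at radius r is drawn at 1 + k1 r^2 times it, then the intrinsics apply), "extrinsics" (4x4, takes a point from world to camera coordinates); the wrist camera has in their place "hand_eye" (4x4, takes a point from camera to tool coordinates, whose origin is the TCP and whose axes are the flange's). Camera axes: x right, y down, z forward; pixel columns grow to the right and rows downward; lengths in m; the calibration is good to about 2 mm. A picture is of the moment at which its call begins: read the wrist's pose just before it. camera_model takes no time and is no camera call.
- ctrl.sign_off(): hands the job in; it is judged then, once.
Trained networks look in the newest picture that a camera, given by its name, has taken for a name from the list of things; names that differ only in an ending like _2 or _b are one class to them, and where a whole thing is asked for, a point or a joint stands for the part that bears it (a point fixed in the world has none). Each returns a list of dicts, best first, with "score" (0 to 1); they miss things now and then, are a little off and sometimes report something else, mostly with a low value. They report only what shows in the picture. A call takes as long as a camera call. They do not tell look-alikes from the thing itself.
- ctrl.find_in(camera, query): "uv" ([column, row] in pixels, amid what is visible of it).
The state is a dict: "time": time; "qpos": joint angles; "dq": joint speeds; "joint_efforts": joint torques, N m; "eef_pos": TCP position; "tcp_rot": TCP orientation; "contact_force": force on the tool from outside, world axes, zero at the start; "wrist_torque": the same for the moment, N m; "opening": opening from 0.0 (shut) to 1.0 (fully open); "finger_force": force on a finger pad.
Only numpy, scipy, OpenCV 4.12 (cv2) and the standard library are available. Lean on these libraries where they do the work, as an engineer would, in place of code of your own. Each camera call takes 0.05 s, during which the arm holds its last target. There are 200 camera calls.

## Working session

There is one attempt and no reset: what is moved stays moved. The work goes in short steps, Python scripts to look and compute and a tool call to move; the robot and the scene stay as the last step left them, time stands still between calls to the robot, and variables do not carry over. Pictures are saved under pics/ and viewed, at most 10 in all, crops included, and the job is handed in when it is done.

Besides the shell and the picture viewer there is one more tool, called after "Request:" as name(argument=value, ...) on one line, values as JSON. carry_out: Moves the arm, as the interface text tells. Its arguments: {"type":"object","properties":{"deltas":{"type":"array"},"grip":{"type":"number"},"grip_force":{"type":"number"}},"required":["deltas"]}

```bash
ls; mkdir -p pics; cat > h.py <<'E'
import numpy as np, cv2
from plant import ctrl
from scipy.spatial.transform import Rotation as R
def cam(name):
    s=ctrl.get_state(); im,d=ctrl.read_camera(name); m=ctrl.camera_model(name)
    K=np.array(m["intrinsics"]);k1=m["k1"]
    if "extrinsics" in m: T=np.linalg.inv(np.array(m["extrinsics"]))
    else:
        W=np.eye(4);W[:3,:3]=R.from_quat(s["tcp_rot"]).as_matrix();W[:3,3]=s["eef_pos"];T=W@np.array(m["hand_eye"])
    return im,d,K,k1,T
def rays(uv,K,k1):
    uv=np.asarray(uv,float).reshape(-1,1,2)
    return cv2.undistortPoints(uv,K,np.array([k1,0,0,0.]))[:,0]
def onplane(uv,K,k1,T,z):
    r=rays(uv,K,k1);d=np.c_[r,np.ones(len(r))]@T[:3,:3].T
    return T[:3,3]+d*((z-T[2,3])/d[:,2])[:,None]
def pts(uv,d,K,k1,T):
    uv=np.asarray(uv,float).reshape(-1,2);r=rays(uv,K,k1)
    z=np.array([d[int(round(v)),int(round(u))] for u,v in uv])
    return (np.c_[r,np.ones(len(r))]*z[:,None])@T[:3,:3].T+T[:3,3]
def proj(P,K,k1,T):
    Ti=np.linalg.inv(T)
    return cv2.projectPoints(np.asarray(P,float).reshape(-1,3),cv2.Rodrigues(Ti[:3,:3])[0],Ti[:3,3],K,np.array([k1,0,0,0.]))[0][:,0]
def save(im,n,): cv2.imwrite("pics/"+n,im[:,:,::-1])
E
python3 - <<'E'
from h import *
names="stand empty_spool full_spool box grip_left grip_right mouth_left mouth_right wax_tin thread_cone mallet".split()
for c in ("scene","top"):
    im,d,K,k1,T=cam(c); save(im,c+"1.png"); np.savez(c+"1.npz",im=im,d=d,K=K,k1=k1,T=T)
    print(c,T[:3,3].round(3),K[0,0])
    for n in names:
        for r in ctrl.find_in(c,n)[:3]:
            print(n,np.round(r["uv"]),round(r["score"],2),pts(r["uv"],d,K,k1,T)[0].round(3))
print(ctrl.get_state())
E
```

```text
pics
scene [1.146 0.977 1.035] 617.435983590052
stand [288. 274.] 0.58 [0.642 0.007 0.041]
empty_spool [305. 219.] 0.84 [ 0.562 -0.047  0.141]
empty_spool [281. 220.] 0.27 [ 0.535 -0.226  0.01 ]
empty_spool [364. 326.] 0.21 [0.569 0.226 0.023]
full_spool [363. 292.] 0.64 [0.581 0.228 0.134]
full_spool [323. 247.] 0.61 [0.589 0.08  0.155]
box [339. 168.] 0.89 [ 0.253 -0.371  0.007]
box [282. 223.] 0.76 [ 0.538 -0.216  0.009]
box [398. 256.] 0.62 [0.347 0.06  0.009]
grip_left [277. 186.] 0.65 [ 0.548 -0.217  0.134]
grip_left [361. 293.] 0.57 [0.584 0.226 0.133]
grip_left [293. 276.] 0.36 [ 0.612 -0.024 -0.001]
grip_right [275. 183.] 0.73 [ 0.547 -0.226  0.137]
grip_right [281. 222.] 0.35 [ 0.536 -0.223  0.005]
mouth_left [292. 273.] 0.98 [ 0.609 -0.034 -0.   ]
mouth_right [291. 271.] 0.72 [ 0.606 -0.04  -0.001]
wax_tin [364. 326.] 0.81 [0.57  0.226 0.023]
wax_tin [274. 181.] 0.53 [ 0.549 -0.227  0.143]
thread_cone [254. 307.] 0.95 [0.764 0.075 0.052]
mallet [224. 273.] 0.65 [ 0.775 -0.063  0.053]
top [ 0.297 -0.025  1.22 ] 461.8728156542287
stand [304. 221.] 0.72 [ 0.634 -0.005  0.017]
[... 863 characters left out ...]

{'time': 1.2, 'qpos': array([ 1.10494683e+00,  2.86280275e-01,  1.57671019e+00,  2.86799944e-05,
        1.27859457e+00, -1.50029804e-01]), 'dq': array([-0.00125573, -0.00015219,  0.0016917 , -0.0003333 , -0.00106796,
       -0.00041753]), 'joint_efforts': array([ 1.02744739e-04, -4.05949581e+01, -2.92943984e+01, -1.39662479e-04,
        4.18994478e-04,  1.69308194e-06]), 'eef_pos': array([0.20962934, 0.64160672, 0.23133251]), 'tcp_rot': array([ 1.57258481e-01,  9.87557477e-01,  7.79354567e-06, -1.19312209e-05]), 'contact_force': array([-0.45644577, -0.10751385,  0.67276105]), 'wrist_torque': array([-0.01448514, -0.00193085, -0.0589173 ]), 'finger_force': 0.0, 'opening': 0.9984082199821978}
```

View pics/top1.png

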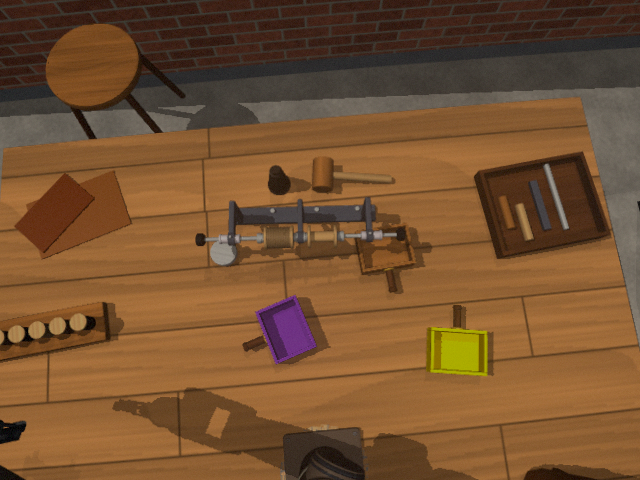

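View pics/scene1.png

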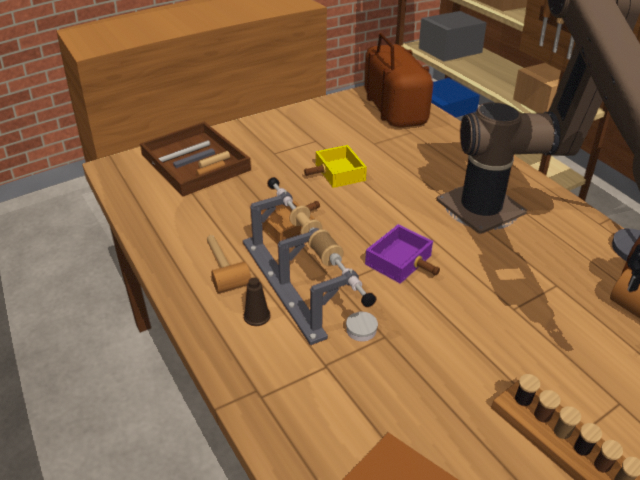

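The top view shows the bare spool on the robot's right (322,236), with the full one at (278,238). The brown box is under the right knob (402,234), its handle pointing to (392,283). The wax tin is at (223,253), and the purple and yellow boxes are decoys.

```bash
python3 - <<'E'
from h import *
for c,crop in (("top",(350,215,75,85)),("scene",None)):
    z=np.load(c+"1.npz");im,d,K,k1,T=z["im"],z["d"],z["K"],float(z["k1"]),z["T"]
    v,u=np.mgrid[0:480,0:640];ok=d>0
    P=pts(np.c_[u[ok],v[ok]],d,K,k1,T)
    # axis: points between z .115 and .16 near x .55
    def axis(lo,hi,ylo,yhi,name):
        m=(P[:,2]>lo)&(P[:,2]<hi)&(P[:,0]>.5)&(P[:,0]<.62)&(P[:,1]>ylo)&(P[:,1]<yhi)
        Q=P[m]; print(c,name,len(Q),Q.mean(0).round(4) if len(Q) else '', Q.min(0).round(3),Q.max(0).round(3))
    axis(.12,.16,.2,.3,"Lknob");axis(.12,.16,-.3,-.2,"Rknob");axis(.12,.17,-.3,.3,"all")
    m=(P[:,2]>.06)&(P[:,2]<.17)&(P[:,0]>.5)&(P[:,0]<.585)&(abs(P[:,1])<.3)
    Q=P[m];a=np.polyfit(Q[:,1],Q[:,0],1);print("axis x = %.4f*y+%.4f"%tuple(a))
    m=(P[:,2]>.042)&(P[:,2]<.060)&(P[:,0]>.42)&(P[:,0]<.62)&(P[:,1]<-.1)&(P[:,1]>-.34)
    Q=P[m];r=cv2.minAreaRect(Q[:,:2].astype(np.float32)*1000);print(c,"box",len(Q),r,cv2.boxPoints(r).round(0).tolist())
    m=(P[:,2]>.02)&(P[:,2]<.042)&(P[:,0]>.38)&(P[:,0]<.47)&(P[:,1]<-.1)&(P[:,1]>-.34)
    Q=P[m];print("handle",len(Q),Q.mean(0).round(3),Q.min(0).round(3),Q.max(0).round(3))
z=np.load("top1.npz");im=z["im"]
cv2.imwrite("pics/topcrop.png",cv2.resize(im[195:300,190:425,::-1],None,fx=3.4,fy=3.4,interpolation=cv2.INTER_CUBIC))
E
```

```text
top Lknob 173 [0.5778 0.2359 0.1388] [0.564 0.2   0.123] [0.594 0.259 0.15 ]
top Rknob 156 [ 0.5459 -0.2298  0.1385] [ 0.531 -0.248  0.124] [ 0.563 -0.201  0.148]
top all 2537 [0.5657 0.0063 0.1427] [ 0.531 -0.248  0.12 ] [0.62  0.259 0.162]
axis x = 0.0566*y+0.5604
top box 583 ((508.5843811035156, -212.47616577148438), (167.54568481445312, 141.5186309814453), 5.087852954864502) [[419.0, -149.0], [431.0, -290.0], [598.0, -276.0], [586.0, -135.0]]
handle 148 [ 0.445 -0.216  0.036] [ 0.421 -0.229  0.028] [ 0.47  -0.205  0.041]
scene Lknob 271 [0.583  0.2375 0.1359] [0.565 0.2   0.121] [0.598 0.26  0.148]
scene Rknob 125 [ 0.5519 -0.229   0.1359] [ 0.532 -0.247  0.12 ] [ 0.565 -0.201  0.148]
scene all 2585 [0.5763 0.0293 0.1396] [ 0.532 -0.247  0.12 ] [0.62  0.26  0.162]
axis x = 0.0496*y+0.5667
scene box 213 ((536.9116821289062, -189.13319396972656), (121.15705871582031, 110.41202545166016), 7.477878093719482) [[470.0, -142.0], [484.0, -252.0], [604.0, -236.0], [590.0, -127.0]]
handle 90 [ 0.441 -0.211  0.033] [ 0.421 -0.227  0.021] [ 0.464 -0.2    0.041]
```

View pics/topcrop.png

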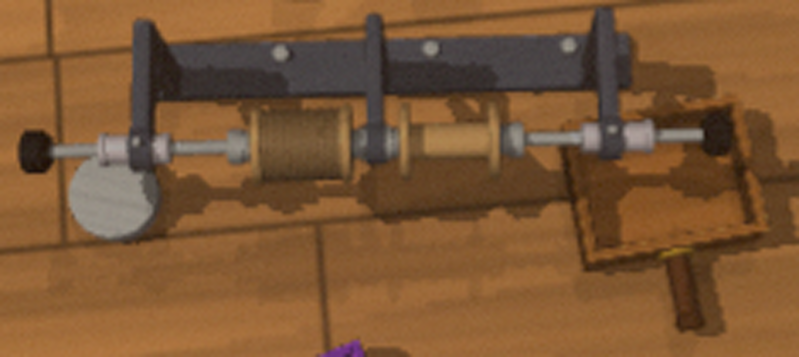

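The crop confirms it: the empty spool is in the right half, at (450,138). The box's rim corners are at about (585,268), (768,230), (737,103) and (562,122), and the handle ends at (690,325).

```bash
cat >> h.py <<'E'
def delta(p,yang,s=None):
    "tool-frame shift and z-turn from the present pose to a tool-down pose at p with tool y at world angle yang"
    s=s or ctrl.get_state();R0=R.from_quat(s["tcp_rot"])
    y=np.array([np.cos(yang),np.sin(yang),0]);z=np.array([0,0,-1.]);R1=R.from_matrix(np.c_[np.cross(y,z),y,z])
    return R0.inv().apply(np.asarray(p)-s["eef_pos"]).round(4),(R0.inv()*R1).as_rotvec().round(4)
E
python3 - <<'E'
from h import *
z=np.load("top1.npz");im,d,K,k1,T=z["im"],z["d"],z["K"],float(z["k1"]),z["T"]
f=lambda a:np.array(a,float)/3.4+[190,195]-.35
kn=onplane(f([(35,152),(718,133)]),K,k1,T,.130);print("knobs",kn.round(4),np.linalg.norm(kn[0]-kn[1]),"yaw",-np.arctan2(kn[0,0]-kn[1,0],kn[0,1]-kn[1,1]))
b=onplane(f([(585,268),(768,230),(737,103),(562,122)]),K,k1,T,.05);print("rim",b.round(4),[np.linalg.norm(b[i]-b[i-1]).round(3) for i in range(4)],b.mean(0))
h=onplane(f([(679,255),(690,325)]),K,k1,T,.035);print("handle",h.round(4));v=h[0]-h[1];print("yaw h",np.arctan2(v[1],v[0]),"yaw near",np.arctan2(-(b[0]-b[1])[0],(b[0]-b[1])[1]), "yaw left",np.arctan2((b[3]-b[0])[1],(b[3]-b[0])[0]),"right",np.arctan2((b[2]-b[1])[1],(b[2]-b[1])[0]))
sp=onplane(f([(402,140),(498,138),(452,140)]),K,k1,T,.130);print("spool",sp.round(4))
print(delta((.44,-.21,.20),np.pi/2+.1))
E
```

```text
knobs [[ 0.5798  0.2489  0.13  ]
 [ 0.5477 -0.2388  0.13  ]] 0.4887376846857905 yaw -0.06577851004489339
rim [[ 0.4717 -0.1411  0.05  ]
 [ 0.4875 -0.2824  0.05  ]
 [ 0.5884 -0.2722  0.05  ]
 [ 0.586  -0.1363  0.05  ]] [np.float64(0.114), np.float64(0.142), np.float64(0.101), np.float64(0.136)] [ 0.53341498 -0.2080057   0.05      ]
handle [[ 0.4772 -0.2153  0.035 ]
 [ 0.4231 -0.2169  0.035 ]]
yaw h 0.030203288500246953 yaw near 0.11156554631871897 yaw left 0.042762600883809565 right 0.10064946933238464
spool [[ 0.5638 -0.0134  0.13  ]
 [ 0.5588 -0.0818  0.13  ]
 [ 0.5605 -0.049   0.13  ]]
(array([-0.4835, -0.7379,  0.0313]), array([ 0.    , -0.    , -0.4158]))
```

Request:
carry_out(deltas=[-0.044,-0.037,0,0,0,0,-0.087,-0.074,0,0,0,0,-0.131,-0.111,0,0,0,0,-0.174,-0.148,0,0,0,0,-0.218,-0.185,0,0,0,0], grip=100)

```text
time: 1.82
eef_pos: [0.3601, 0.3965, 0.2316]
tcp_rot: [0.157, 0.988, 0.0, 0.0]
contact_force: [-0.3, -0.4, 0.3]
opening: 0.999
finger_force: 0.0
```

Request:
carry_out(deltas=[-0.036,-0.051,0,0,0,0,-0.071,-0.102,0,0,0,0,-0.107,-0.153,0,0,0,0,-0.142,-0.204,0,0,0,0,-0.178,-0.255,0,0,0,0])

```text
time: 2.45
eef_pos: [0.4497, 0.0985, 0.2318]
tcp_rot: [0.157, 0.988, 0.0, 0.001]
contact_force: [0.9, -0.4, -0.5]
opening: 0.999
finger_force: 0.0
```

Request:
carry_out(deltas=[-0.019,-0.059,0.006,0,0,-0.08,-0.038,-0.118,0.012,0,0,-0.16,-0.058,-0.177,0.018,0,0,-0.25,-0.077,-0.236,0.024,0,0,-0.33,-0.096,-0.295,0.03,0,0,-0.416])

```text
time: 3.08
eef_pos: [0.4488, -0.212, 0.2017]
tcp_rot: [-0.051, 0.999, -0.0, 0.001]
contact_force: [0.5, -0.6, 0.7]
opening: 1.002
finger_force: 0.0
```

```bash
python3 - <<'E'
from h import *
im,d,K,k1,T=cam("wrist"); save(im,"w1.png"); np.savez("w1.npz",im=im,d=d,K=K,k1=k1,T=T)
v,u=np.mgrid[0:480:2,0:640:2];ok=d[v,u]>0
P=pts(np.c_[u[ok],v[ok]],d,K,k1,T);print(T[:3,3],P.min(0),P.max(0))
m=(P[:,2]>.02)&(P[:,2]<.042)&(P[:,0]>.38)&(P[:,0]<.466)&(abs(P[:,1]+.21)<.06)
Q=P[m]; print(len(Q)); 
if len(Q): print(Q.mean(0).round(4),Q.min(0).round(3),Q.max(0).round(3),"slope dy/dx",np.polyfit(Q[:,0],Q[:,1],1))
m=(P[:,2]>.044)&(P[:,2]<.056)&(abs(P[:,0]-.53)<.09)&(abs(P[:,1]+.21)<.11)
Q=P[m]; print(len(Q)); 
if len(Q):print(cv2.minAreaRect(Q[:,:2].astype(np.float32)*1000))
E
```

```text
[ 0.37467227 -0.21965274  0.34398728] [ 0.25837083 -0.50682631 -0.00337225] [0.78089915 0.13797246 0.29576628]
380
[ 0.4409 -0.2175  0.0355] [ 0.419 -0.23   0.026] [ 0.466 -0.207  0.041] slope dy/dx [ 0.06473512 -0.24604873]
1451
((535.6136474609375, -210.11959838867188), (110.44412994384766, 140.2333221435547), 4.499475479125977)
```

View pics/w1.png

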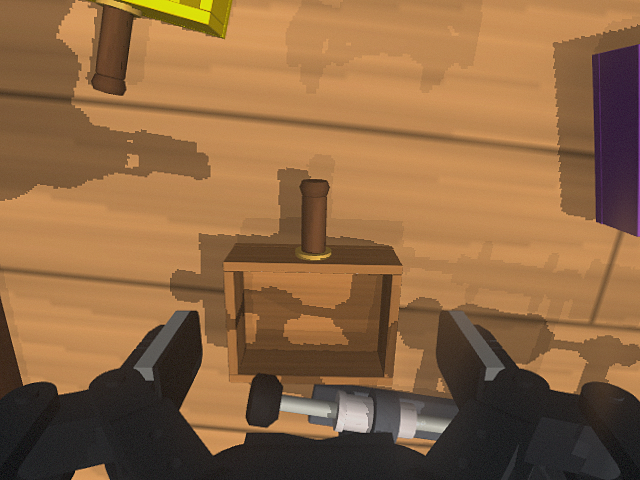

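The wrist view shows the box squarely: the handle runs from (313,190) to (313,250), nothing stands in the fingers' way, and the fitted rim is exactly 110 x 140 mm. The box is at (0.5356, -0.2101) with yaw 0.078.

Request:
carry_out(deltas=[0.002,-0.001,0.05,0,0,0.01,0.004,-0.003,0.1,0,0,0.022,0.005,-0.005,0.15,0,0,0.022,0.005,-0.005,0.175,0,0,0.022,0.005,-0.005,0.19,0,0,0.022])

```text
time: 3.75
eef_pos: [0.4439, -0.2149, 0.0099]
tcp_rot: [-0.039, 0.999, 0.001, -0.001]
contact_force: [0.8, 1.4, 0.1]
opening: 1.0
finger_force: 0.0
```

Request:
carry_out(deltas=[0,0,0,0,0,0,0,0,0,0,0,0,0,0,0,0,0,0,0,0,0,0,0,0,0,0,0,0,0,0], grip=0, grip_force=30)

```text
time: 4.38
eef_pos: [0.4452, -0.2158, 0.0124]
tcp_rot: [-0.039, 0.999, -0.001, 0.001]
contact_force: [-0.9, -0.4, 4.1]
opening: 0.224
finger_force: 29.8
```

```bash
python3 - <<'E'
from h import *
s=ctrl.get_state();print(s["eef_pos"],s["tcp_rot"],s["contact_force"],s["opening"],s["finger_force"])
# stand axis from wrist picture 1
z=np.load("w1.npz");d,K,k1,T=z["d"],z["K"],float(z["k1"]),z["T"]
v,u=np.mgrid[0:480,0:640];ok=d>0
P=pts(np.c_[u[ok],v[ok]],d,K,k1,T)
for lo,hi in((-.26,-.232),(-.23,-.205),(-.2,-.16),(-.15,-.12)):
    m=(P[:,2]>.11)&(P[:,2]<.16)&(abs(P[:,0]-.55)<.03)&(P[:,1]>lo)&(P[:,1]<hi);Q=P[m]
    if len(Q):print(lo,hi,len(Q),Q.min(0).round(4),Q.max(0).round(4),Q.mean(0).round(4))
E
```

```text
[ 0.44522827 -0.21584282  0.01243793] [-3.90828107e-02  9.99235543e-01 -6.12323185e-04  6.98839554e-04] [-0.86390368 -0.38287713  4.13504273] 0.22389680935290074 29.800269305706024
-0.26 -0.232 1224 [ 0.5295 -0.2469  0.1224] [ 0.5569 -0.232   0.1472] [ 0.5392 -0.2389  0.1399]
-0.23 -0.205 808 [ 0.5335 -0.23    0.1242] [ 0.5547 -0.205   0.1435] [ 0.5445 -0.2192  0.1339]
-0.2 -0.16 2396 [ 0.5337 -0.2     0.1155] [ 0.5611 -0.16    0.1474] [ 0.544  -0.1777  0.1365]
-0.15 -0.12 927 [ 0.5411 -0.15    0.1237] [ 0.5621 -0.12    0.142 ] [ 0.5495 -0.1378  0.1345]
```

Request:
carry_out(deltas=[-0.003,0.014,0,0,0,0.01,-0.007,0.033,0,0,0,0.028,-0.011,0.051,0,0,0,0.042,-0.015,0.068,0,0,0,0.056,-0.019,0.085,0,0,0,0.069])

```text
time: 5.0
eef_pos: [0.4581, -0.1293, 0.0124]
tcp_rot: [-0.004, 1.0, -0.001, 0.001]
contact_force: [-0.5, -4.1, 4.5]
opening: 0.218
finger_force: 29.9
```

Request:
carry_out(deltas=[-0.003,0.02,0,0,0,0.015,-0.006,0.04,0,0,0,0.03,-0.009,0.06,0,0,0,0.045,-0.012,0.076,0,0,0,0.058,-0.0135,0.0865,0,0,0,0.069])

```text
time: 5.62
eef_pos: [0.4706, -0.0422, 0.0122]
tcp_rot: [0.03, 1.0, -0.001, 0.001]
contact_force: [-0.1, -4.9, 5.8]
opening: 0.22
finger_force: 30.0
```

```bash
cat > chk.py <<'E'
from h import *
import sys
tag=sys.argv[1]
s=ctrl.get_state();print(s["time"],s["eef_pos"].round(4),s["tcp_rot"].round(4),s["contact_force"].round(1),s["opening"])
for c in ("top","scene"):
    im,d,K,k1,T=cam(c); save(im,f"{c}{tag}.png"); np.savez(f"{c}{tag}.npz",im=im,d=d,K=K,k1=k1,T=T)
    v,u=np.mgrid[0:480,0:640];ok=d>0
    P=pts(np.c_[u[ok],v[ok]],d,K,k1,T)
    m=(P[:,2]>.044)&(P[:,2]<.056)&(abs(P[:,0]-.561)<.07)&(abs(P[:,1]+.048)<.09);Q=P[m]
    print(c,len(Q),Q.min(0).round(3),Q.max(0).round(3),cv2.minAreaRect(Q[:,:2].astype(np.float32)*1000) if len(Q) else '')
    for n in ("empty_spool","full_spool"):
        for r in ctrl.find_in(c,n)[:2]: print(n,np.round(r["uv"]),round(r["score"],2),pts(r["uv"],d,K,k1,T)[0].round(3))
a,b=cv2.imread(f"pics/top{tag}.png")[150:350,190:430],cv2.imread(f"pics/scene{tag}.png")[150:350,200:440]
cv2.imwrite(f"pics/both{tag}.png",np.hstack([cv2.resize(x,(400,333),interpolation=cv2.INTER_CUBIC) for x in(a,b)]))
E
python3 chk.py 2
```

```text
5.625 [ 0.4706 -0.0422  0.0122] [ 0.0297  0.9996 -0.001   0.0012] [-0.1 -4.9  5.8] 0.2197555184980938
top 260 [ 0.503 -0.122  0.044] [0.621 0.022 0.056] ((563.3829956054688, -48.34619140625), (139.17344665527344, 110.22291564941406), 83.69599151611328)
empty_spool [316. 233.] 0.81 [ 0.566 -0.035  0.139]
full_spool [276. 237.] 0.82 [0.562 0.061 0.154]
scene 272 [ 0.538 -0.121  0.044] [0.623 0.026 0.056] ((580.8912963867188, -46.67121124267578), (148.73318481445312, 78.39180755615234), 86.56450653076172)
empty_spool [302. 218.] 0.63 [ 0.564 -0.055  0.139]
full_spool [324. 247.] 0.58 [0.585 0.077 0.152]
full_spool [226. 270.] 0.16 [ 0.77  -0.065  0.057]
```

View pics/both2.png

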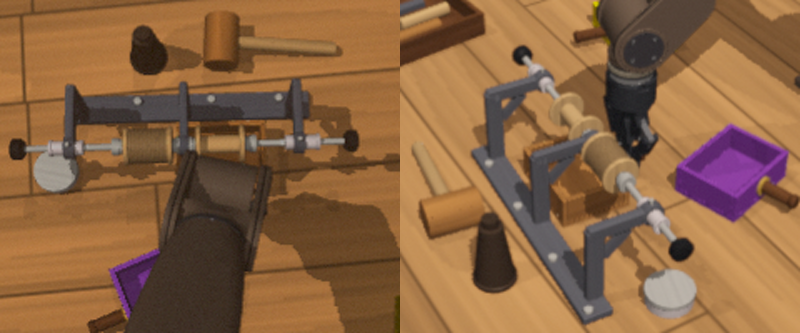

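The box has followed to below the bare spool and both spools still hang. I'll release it, rise clear and check from near.

Request:
carry_out(deltas=[0,0,0,0,0,0,0,0,0,0,0,0,0,0,0,0,0,0,0,0,0,0,0,0], grip=100)

```text
time: 6.42
eef_pos: [0.4692, -0.0424, 0.011]
tcp_rot: [0.03, 1.0, 0.0, -0.0]
contact_force: [0.3, 0.5, -0.3]
opening: 1.0
finger_force: 0.0
```

Request:
carry_out(deltas=[0,0,-0.02,0,0,0,0.002,0,-0.06,0,0,0,0.01,0,-0.11,0,0,0,0.02,0,-0.16,0,0,0,0.02,0,-0.19,0,0,0])

```text
time: 7.05
eef_pos: [0.4499, -0.0415, 0.2042]
tcp_rot: [0.03, 1.0, -0.001, 0.002]
contact_force: [0.5, 0.1, -1.3]
opening: 0.999
finger_force: 0.0
```

```bash
cat > w.py <<'E'
from h import *
import sys
tag=sys.argv[1]
im,d,K,k1,T=cam("wrist"); save(im,f"w{tag}.png"); np.savez(f"w{tag}.npz",im=im,d=d,K=K,k1=k1,T=T)
v,u=np.mgrid[0:480,0:640];ok=d>0
P=pts(np.c_[u[ok],v[ok]],d,K,k1,T)
m=(P[:,2]>.044)&(P[:,2]<.056)&(abs(P[:,0]-.561)<.075)&(abs(P[:,1]+.048)<.095);Q=P[m]
print(ctrl.get_state()["eef_pos"],len(Q),cv2.minAreaRect(Q[:,:2].astype(np.float32)*1000))
# near wall outer edge and side edges by line fits
n=Q[(abs(Q[:,1]+.048)<.06)];ys=np.linspace(-.105,.01,24)
e=np.array([(y,n[abs(n[:,1]-y)<.003][:,0].min()) for y in ys if (abs(n[:,1]-y)<.003).any()]);print("near edge x(y)",np.polyfit(e[:,0],e[:,1],1).round(4),np.polyval(np.polyfit(e[:,0],e[:,1],1),-.048).round(4))
m=(P[:,2]>.015)&(P[:,2]<.042)&(P[:,0]>.43)&(P[:,0]<.495)&(abs(P[:,1]+.043)<.03);H=P[m]
print("handle",H.mean(0).round(4),np.polyfit(H[:,0],H[:,1],1).round(4))
# spool flanges/core
for nm,lo,hi in(("full",.02,.1),("empty",-.1,-.01)):
    m=(P[:,2]>.10)&(P[:,2]<.165)&(abs(P[:,0]-.56)<.04)&(P[:,1]>lo)&(P[:,1]<hi);S=P[m];print(nm,len(S),S.min(0).round(4),S.max(0).round(4))
E
python3 w.py 3; python3 chk.py 3
```

```text
[ 0.4520113  -0.04206544  0.20796296] 4119 ((557.5912475585938, -47.93901062011719), (140.61058044433594, 104.01726531982422), 86.59569549560547)
near edge x(y) [0.0628 0.5088] 0.5058
handle [ 0.4676 -0.0423  0.0352] [-0.058  -0.0152]
full 1761 [0.5362 0.0201 0.1025] [0.5905 0.0355 0.1557]
empty 6333 [ 0.5288 -0.0997  0.1038] [ 0.5669 -0.0106  0.157 ]
7.1 [ 0.452  -0.0421  0.208 ] [ 0.0299  0.9995 -0.0014  0.0048] [ 1.9 -0.   2.1] 0.9971052002278412
top 199 [ 0.505 -0.12   0.044] [0.621 0.019 0.056] ((563.6815185546875, -47.39942169189453), (139.3759765625, 109.19959259033203), 85.92716217041016)
full_spool [277. 236.] 0.71 [0.564 0.06  0.157]
full_spool [390. 234.] 0.68 [ 0.548 -0.211  0.135]
scene 260 [ 0.536 -0.122  0.044] [0.624 0.028 0.055] ((582.8538818359375, -47.08783721923828), (148.08920288085938, 79.82856750488281), 84.62920379638672)
empty_spool [305. 214.] 0.76 [ 0.547 -0.071  0.136]
full_spool [322. 244.] 0.68 [0.581 0.065 0.151]
```

View pics/w3.png

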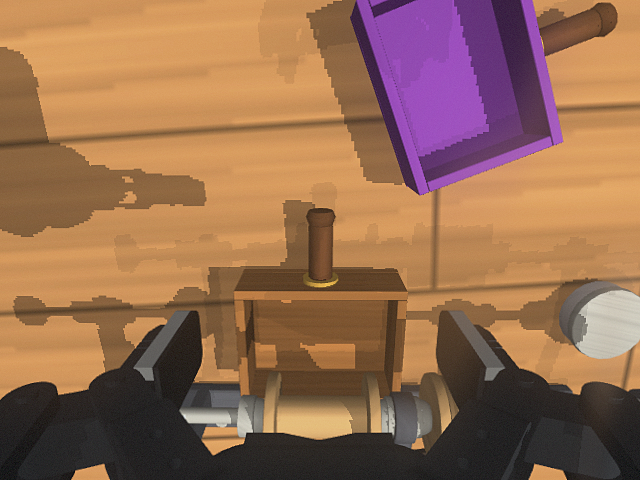

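The near view shows the box square under the bare spool: handle at (320,245), spool between (265,410) and (383,410), box walls at (240,340) and (405,340). The box has been let go at about (0.561, -0.048). Next is the right knob.

Request:
carry_out(deltas=[-0.021,-0.033,0,0,0,0.16,-0.042,-0.066,0,0,0,0.32,-0.064,-0.1,0,0,0,0.48,-0.085,-0.133,0,0,0,0.64,-0.106,-0.166,0,0,0,0.8], grip=60)

```text
time: 8.02
eef_pos: [0.5453, -0.2141, 0.1989]
tcp_rot: [0.419, 0.908, 0.0, -0.002]
contact_force: [-0.4, 0.4, -0.0]
opening: 0.601
finger_force: 0.0
```

Request:
carry_out(deltas=[0,0,0,0,0,0.16,0,0,0,0,0,0.32,0,0,0,0,0,0.48,0,0,0,0,0,0.64,0,0,0,0,0,0.776])

```text
time: 8.65
eef_pos: [0.5447, -0.2129, 0.1989]
tcp_rot: [0.731, 0.682, -0.001, -0.002]
contact_force: [-0.2, -0.3, -0.1]
opening: 0.599
finger_force: 0.0
```

```bash
python3 - <<'E'
from h import *
s=ctrl.get_state();print(s["eef_pos"],s["tcp_rot"],s["qpos"].round(2))
im,d,K,k1,T=cam("wrist"); save(im,"w4.png"); np.savez("w4.npz",im=im,d=d,K=K,k1=k1,T=T)
for n in("grip_right","mouth_right"):
    for r in ctrl.find_in("wrist",n)[:2]: print(n,r["uv"],r["score"],onplane(r["uv"],K,k1,T,.13))
v,u=np.mgrid[0:480,0:640];ok=d>0
P=pts(np.c_[u[ok],v[ok]],d,K,k1,T)
for y in np.arange(-.26,-.12,.006):
    m=(P[:,2]>.10)&(P[:,2]<.16)&(abs(P[:,0]-.55)<.04)&(abs(P[:,1]-y)<.003);Q=P[m]
    if len(Q):print(y.round(3),len(Q),Q[:,0].min().round(4),Q[:,0].max().round(4),Q[:,2].max().round(4))
E
```

```text
[ 0.54467448 -0.2128741   0.19888499] [ 7.31321223e-01  6.82030153e-01 -5.53358972e-04 -1.95770171e-03] [-0.55  0.12  1.83 -0.    1.19 -0.48]
grip_right [323.4, 109.9] 0.82 [[ 0.55136252 -0.13502894  0.13      ]]
mouth_right [401.6, 147.7] 0.93 [[ 0.59006722 -0.15627839  0.13      ]]
-0.248 25 0.539 0.554 0.1438
-0.242 452 0.5299 0.5616 0.1467
-0.236 577 0.5303 0.562 0.1475
-0.23 860 0.5308 0.5615 0.1469
-0.224 338 0.5364 0.5558 0.1413
-0.218 180 0.5426 0.5523 0.136
-0.212 197 0.5429 0.5532 0.1364
-0.206 200 0.5433 0.5536 0.1363
-0.2 204 0.5438 0.5539 0.1364
-0.194 152 0.5442 0.5618 0.1419
-0.188 535 0.5378 0.5621 0.1435
-0.182 475 0.5392 0.5614 0.142
-0.176 490 0.5397 0.5617 0.1425
-0.17 753 0.5349 0.5899 0.1476
-0.164 1343 0.5344 0.59 0.1548
-0.158 1437 0.5349 0.59 0.1541
-0.152 702 0.5355 0.5681 0.1484
-0.146 557 0.5416 0.5637 0.1424
-0.14 344 0.5421 0.5637 0.1419
-0.134 254 0.5485 0.5583 0.1363
-0.128 260 0.549 0.5587 0.1363
-0.122 276 0.5494 0.5596 0.1361
```

View pics/w4.png

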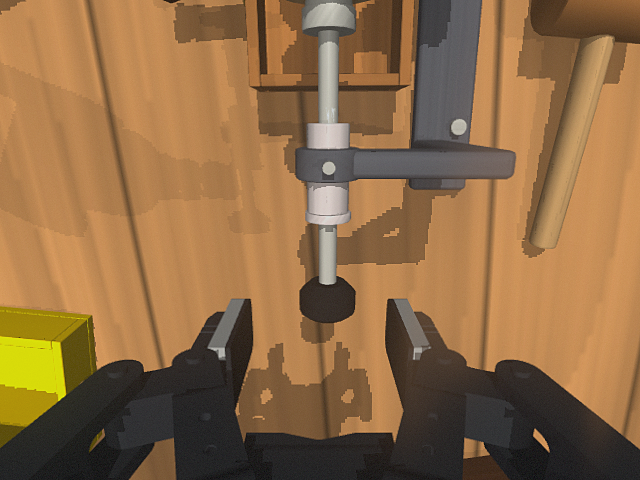

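The view shows the right rod's neck at (328,255), the mouth at (328,220) and the knob at (327,300), with clear air for both fingers. The neck centre is x = 0.548 at y = -0.2135, and the stand's yaw is -0.067.

Request:
carry_out(deltas=[0,0.002,0.03,0,0,0,0,0.0035,0.06,0,0,0,0,0.0035,0.08,0,0,0,0,0.0035,0.0875,0,0,0,0,0.0035,0.0875,0,0,0])

```text
time: 9.43
eef_pos: [0.5489, -0.2136, 0.1136]
tcp_rot: [0.73, 0.684, -0.0, -0.0]
contact_force: [-0.4, -0.8, 0.0]
opening: 0.597
finger_force: 0.0
```

Request:
carry_out(deltas=[0,0,0,0,0,0,0,0,0,0,0,0,0,0,0,0,0,0,0,0,0,0,0,0,0,0,0,0,0,0], grip=0, grip_force=60)

```text
time: 10.05
eef_pos: [0.5492, -0.2139, 0.1151]
tcp_rot: [0.73, 0.684, -0.0, 0.0]
contact_force: [-2.8, 0.2, 5.8]
opening: 0.089
finger_force: 58.6
```

Request:
carry_out(deltas=[-0.003,0,0,0,0,0,-0.007,0,0,0,0,0,-0.012,0,0,0,0,0,-0.016,0,0,0,0,0,-0.02,0,0,0,0,0])

```text
time: 10.68
eef_pos: [0.548, -0.2309, 0.115]
tcp_rot: [0.73, 0.684, 0.002, -0.002]
contact_force: [-3.1, 7.9, 8.6]
opening: 0.085
finger_force: 59.0
```

Request:
carry_out(deltas=[-0.005,0,0,0,0,0,-0.01,0,0,0,0,0,-0.014,0,0,0,0,0,-0.017,0,0,0,0,0,-0.0185,0,0,0,0,0])

```text
time: 11.3
eef_pos: [0.5468, -0.2485, 0.115]
tcp_rot: [0.73, 0.683, 0.002, -0.003]
contact_force: [-2.6, 10.8, 9.5]
opening: 0.093
finger_force: 59.1
```

```bash
cat > m.py <<'E'
from h import *
import sys
tag=sys.argv[1]
s=ctrl.get_state();print(s["time"],s["eef_pos"].round(4),s["tcp_rot"].round(4),s["contact_force"].round(1),s["opening"].round(3))
im,d,K,k1,T=cam("wrist"); save(im,f"w{tag}.png"); np.savez(f"w{tag}.npz",im=im,d=d,K=K,k1=k1,T=T)
for n in("mark_right","mouth_right"):
    for r in ctrl.find_in("wrist",n)[:2]: print(n,r["uv"],r["score"],onplane(r["uv"],K,k1,T,.135))
t,*_=cam("top"); save(t,f"t{tag}.png")
sc,*_=cam("scene"); save(sc,f"s{tag}.png")
a=t[170:330,230:430];b=sc[150:310,200:400]
x=np.hstack([cv2.resize(q,(400,320),interpolation=cv2.INTER_CUBIC) for q in(a,b)])
cv2.imwrite(f"pics/c{tag}.png",x[:,:,::-1])
E
python3 m.py 5
```

```text
Traceback (most recent call last):
  File "m.py", line 4, in <module>
    s=ctrl.get_state();print(s["time"],s["eef_pos"].round(4),s["tcp_rot"].round(4),s["contact_force"].round(1),s["opening"].round(3))
                                                                                                               ^^^^^^^^^^^^^^^^^^
AttributeError: 'float' object has no attribute 'round'
```

```bash
sed -i 's/s\["opening"\].round(3)/s["opening"]/' m.py; python3 m.py 5; python3 -c "
import cv2
cv2.imwrite('pics/w5c.png',cv2.resize(cv2.imread('pics/w5.png')[100:340,200:460],(780,720))[:600])"
```

```text
11.3 [ 0.5468 -0.2485  0.115 ] [ 0.73    0.6835  0.0024 -0.003 ] [-2.6 10.8  9.5] 0.09270632156073091
mark_right [316.6, 298.2] 0.98 [[ 0.546212   -0.23198409  0.135     ]]
mouth_right [378.5, 85.7] 0.75 [[ 0.56845067 -0.16723596  0.135     ]]
```

View pics/w5c.png

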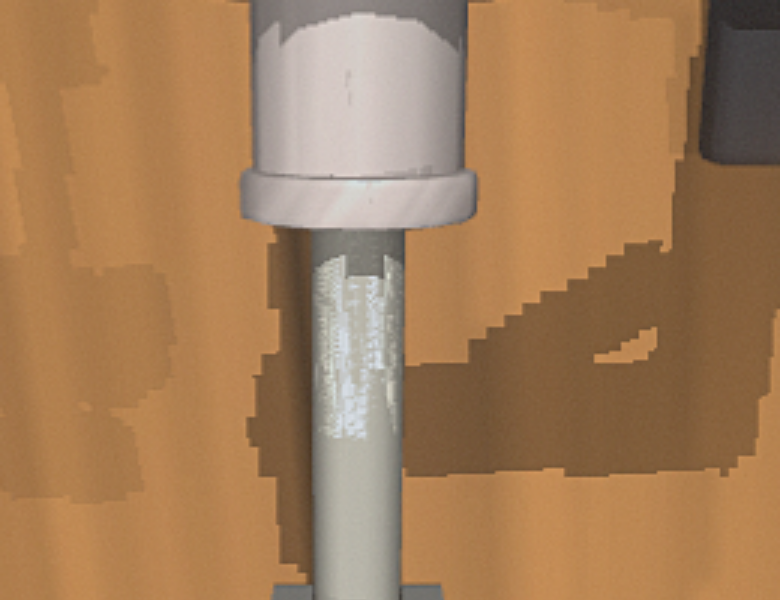

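View pics/c5.png

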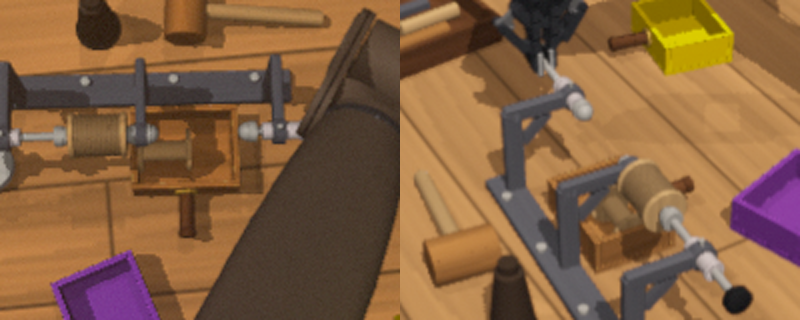

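The spool has dropped into the box: top half (165,155), scene half (620,215). The full spool hangs undisturbed. In the crop, the groove is not yet out at the mouth (358,225). The measured travel is 34.7 mm against the 38.5 needed, so I draw further.

Request:
carry_out(deltas=[-0.002,0,0,0,0,0,-0.004,0,0,0,0,0,-0.004,0,0,0,0,0,-0.004,0,0,0,0,0])

```text
time: 12.05
eef_pos: [0.5465, -0.2523, 0.115]
tcp_rot: [0.73, 0.684, 0.002, -0.003]
contact_force: [-2.8, 11.1, 10.1]
opening: 0.091
finger_force: 59.1
```

```bash
cat > g.py <<'E'
from h import *
import sys
tag=sys.argv[1]
s=ctrl.get_state();p=s["eef_pos"];print(s["time"],p.round(4),s["contact_force"].round(1),"drawn mm",1000*(-.2139-p[1])/.998)
im,d,K,k1,T=cam("wrist"); save(im,f"w{tag}.png"); np.savez(f"w{tag}.npz",im=im,d=d,K=K,k1=k1,T=T)
g=cv2.cvtColor(im,cv2.COLOR_RGB2GRAY)
c=cv2.resize(im[120:320,240:400,::-1],(800,1000),interpolation=cv2.INTER_CUBIC)[:600];cv2.imwrite(f"pics/w{tag}c.png",c)
# brightness and depth height along rod centre
S=(-np.array([.0,0]));
for y in np.arange(-.186,-.212,-.001):
    x=.5480+.067*(y+.2129); uv=proj([x,y,.1355],K,k1,T)[0]; u,v=np.round(uv).astype(int)
    print(round(y,4),(u,v),g[v,u-6:u+7:3],pts(uv,d,K,k1,T)[0][1:].round(4))
E
python3 g.py 6
```

```text
12.05 [ 0.5465 -0.2523  0.115 ] [-2.8 11.1 10.1] drawn mm 38.475781341316285
-0.186 (np.int64(318), np.int64(143)) [201 202 202 204 202] [-0.1858  0.1407]
-0.187 (np.int64(318), np.int64(147)) [208 212 216 216 217] [-0.1867  0.1416]
-0.188 (np.int64(318), np.int64(150)) [198 206 211 209 206] [-0.1877  0.1405]
-0.189 (np.int64(318), np.int64(154)) [207 207 202 202 199] [-0.1884  0.1434]
-0.19 (np.int64(318), np.int64(157)) [207 202 199 200 200] [-0.1894  0.1425]
-0.191 (np.int64(318), np.int64(160)) [200 196 197 197 195] [-0.1904  0.142 ]
-0.192 (np.int64(318), np.int64(164)) [48 42 48 46 43] [-0.1921  0.1348]
-0.193 (np.int64(318), np.int64(167)) [46 45 48 46 45] [-0.193   0.1358]
-0.194 (np.int64(318), np.int64(171)) [127 129 126 125 117] [-0.1942  0.1333]
-0.195 (np.int64(318), np.int64(174)) [212 145 131 126 116] [-0.195   0.1353]
-0.196 (np.int64(318), np.int64(177)) [180 147 132 135 121] [-0.1961  0.1345]
-0.197 (np.int64(318), np.int64(181)) [169 209 215 214 188] [-0.1971  0.135 ]
-0.198 (np.int64(318), np.int64(184)) [186 208 195 198 209] [-0.1982  0.1343]
-0.199 (np.int64(318
[... 290 characters left out ...]
-0.203 (np.int64(318), np.int64(200)) [171 207 197 200 207] [-0.203   0.1355]
-0.204 (np.int64(318), np.int64(203)) [193 218 190 209 175] [-0.2043  0.1338]
-0.205 (np.int64(318), np.int64(207)) [191 207 192 210 192] [-0.205   0.1355]
-0.206 (np.int64(318), np.int64(210)) [201 206 193 195 181] [-0.2059  0.1358]
-0.207 (np.int64(318), np.int64(213)) [187 194 195 199 180] [-0.2071  0.1352]
-0.208 (np.int64(318), np.int64(216)) [187 215 192 188 192] [-0.2082  0.1348]
-0.209 (np.int64(318), np.int64(219)) [179 207 179 197 192] [-0.2091  0.1349]
-0.21 (np.int64(318), np.int64(222)) [196 197 203 211 205] [-0.2105  0.1333]
-0.211 (np.int64(318), np.int64(226)) [207 209 179 186 171] [-0.2112  0.1346]
```

View pics/w6c.png

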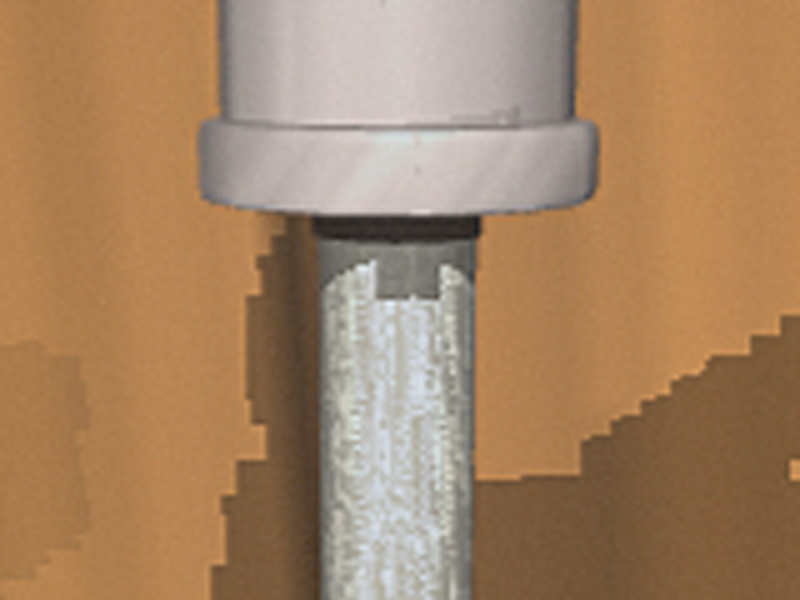

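The dark groove now stands at the mouth, its outer edge at row 240 of the crop and the rim edge at row 212. That puts the groove centre within about 0.5 mm of the mouth, which matches the 38.5 mm drawn. I'll hold and confirm it is steady.

Request:
carry_out(deltas=[0,0,0,0,0,0,0,0,0,0,0,0,0,0,0,0,0,0,0,0,0,0,0,0,0,0,0,0,0,0])

```text
time: 12.72
eef_pos: [0.5465, -0.2523, 0.115]
tcp_rot: [0.73, 0.684, 0.002, -0.003]
contact_force: [-2.8, 11.2, 9.4]
opening: 0.087
finger_force: 59.1
```

```bash
python3 g.py 7 | sed -n '1p;7,11p'; python3 - <<'E'
from h import *
for c in("top","scene"):
    im,d,K,k1,T=cam(c)
    for n in("empty_spool","full_spool","box"):
        for r in ctrl.find_in(c,n)[:2]: print(c,n,np.round(r["uv"]),round(r["score"],2),pts(r["uv"],d,K,k1,T)[0].round(3))
E
```

```text
12.725 [ 0.5465 -0.2523  0.115 ] [-2.8 11.2  9.4] drawn mm 38.47517396753125
-0.191 (np.int64(318), np.int64(160)) [203 196 198 195 197] [-0.1905  0.1415]
-0.192 (np.int64(318), np.int64(164)) [46 43 45 49 42] [-0.192   0.1352]
-0.193 (np.int64(318), np.int64(167)) [45 45 44 43 46] [-0.193   0.1352]
-0.194 (np.int64(318), np.int64(171)) [127 128 130 119 128] [-0.194   0.1351]
-0.195 (np.int64(318), np.int64(174)) [218 147 127 121 129] [-0.1951  0.1348]
top empty_spool [312. 245.] 0.62 [ 0.56  -0.02   0.047]
top full_spool [279. 238.] 0.76 [0.558 0.055 0.156]
top box [325. 248.] 0.95 [ 0.546 -0.054  0.06 ]
top box [455. 350.] 0.85 [ 0.258 -0.36   0.01 ]
scene empty_spool [309. 255.] 0.53 [ 0.565 -0.023  0.047]
scene full_spool [362. 291.] 0.74 [0.582 0.225 0.135]
scene full_spool [325. 247.] 0.72 [0.582 0.079 0.151]
scene box [305. 269.] 0.84 [0.6   0.019 0.049]
scene box [399. 255.] 0.66 [0.345 0.06  0.01 ]
```

```bash
python3 -c "
from plant import ctrl
print(ctrl.sign_off())"
```

```text
the job is handed in; nothing more can be done
None
```

The job is handed in at about 13 s: the empty spool lies in the box, which stands squarely beneath its place on the stand, and the arm holds the right rod steady with its groove within about 0.5 mm of the mouth; the full spool is still on its centres.

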